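# Build a two-cake dead-weight compression stack on the load stand

### The job

Set up the dead-weight compression test on the load stand's round steel platen: first the wide brown cake, on it the flat metal disc, on that the narrow pale cake, and last the larger of the two knobbed weights, each upright and centred on what is below it. Set each piece down gently without letting it drop, and leave the small weight and the dough balls where they are.

Things in the scene. Friction and masses are not known exactly. Their poses are not given: they have to be found in the camera images.
- platen (a point): the load stand's platen. The stand is fixed: round grey cast foot 130 mm across and 10 mm high at its edge, in its middle a round bright steel platen 76 mm across, flat and level, its top 26 mm above the worktop; three small brass levelling screws and a bubble level on the foot stand at most 21 mm high. This point is the centre of the platen's top face, z up
- wide_cake: the wide cake: brown upright cylinder, 56 mm across and 36 mm high, rigid, flat top and bottom, about 0.05 kg; origin at the centre of its underside, z up; can be gripped across the sides
- disc: the spacer disc: flat plain aluminium disc, 60 mm across and 14 mm thick, about 0.12 kg, lying flat; origin at the centre of its underside, z up; can be gripped across its edge
- narrow_cake: the narrow cake: pale upright cylinder with a small dimple on top, 47 mm across and 36 mm high, rigid, about 0.05 kg; origin at the centre of its underside, z up; can be gripped across the sides
- big_weight: the large steel weight: cylinder 50 mm across and 30 mm high with a neck 12 mm across and above it a grip knob 20 mm across from 38 to 58 mm height (58 mm high in all), about 0.4 kg; origin at the centre of its underside, z up; can be gripped by the knob
- small_weight: the small steel weight, same form but smaller: cylinder 32 mm across and 18 mm high, knob 20 mm across, 46 mm high in all; origin at the centre of its underside; a bystander, to be left where it is
- bun_mid: beige steamed dough ball, domed, 52x52x28 mm; origin at the centre of its flat foot; a bystander, to be left where it is; it lies among the task's things
- bun_back: beige steamed dough ball, domed, 51x51x29 mm; origin at the centre of its flat foot; a bystander, to be left where it is; it lies farther back, behind the task's things
- bun_00: beige steamed dough ball, domed, 50x49x32 mm; origin at the centre of its flat foot; a bystander, to be left where it is; it lies near the front left corner of the mat
- bun_01: beige steamed dough ball, domed, 50x50x30 mm; origin at the centre of its flat foot; a bystander, to be left where it is; it lies at the left, behind the front left dough ball
Things that resemble listed ones, but are neither listed nor needed, are in the scene too. What is shaped like the big_weight but orange or red is not meant.

How it is judged:
On the way, in this order (a step that is already met when the one before it is completed fails the run):
1. The wide cake stands centred on the stand's platen (horizontal distance between wide_cake and platen below 0.012 m and z of wide_cake in the frame of platen between -0.005 and 0.005 m and angle between wide_cake's own z axis and vertical below 0.07 rad), for 0.2 s.
2. The flat disc lies centred on the wide cake (horizontal distance between disc and wide_cake below 0.012 m and z of disc in the frame of platen between 0.031 and 0.041 m and angle between disc's own z axis and vertical below 0.07 rad), for 0.2 s.
3. The narrow cake stands centred on the disc (horizontal distance between narrow_cake and disc below 0.012 m and z of narrow_cake in the frame of platen between 0.045 and 0.055 m and angle between narrow_cake's own z axis and vertical below 0.07 rad), for 0.2 s.
4. The large weight stands centred on the narrow cake (horizontal distance between big_weight and narrow_cake below 0.012 m and z of big_weight in the frame of platen between 0.081 and 0.091 m and angle between big_weight's own z axis and vertical below 0.07 rad), for 0.2 s.
At the end, for the whole second after the job is handed in: Stacked from the platen up: wide cake, disc, narrow cake, large weight; each centre within 12 mm sideways of the one below, each height right within 5 mm, upright within 0.07 rad, at rest; small weight and listed dough balls within 30 mm of where they began (all of step 1 and all of step 2 and all of step 3 and all of step 4 and linear speed of each of wide_cake, disc, narrow_cake, big_weight below 0.01 m/s and distance of each of small_weight, bun_mid, bun_back, bun_00, bun_01 from where it was at the start of the episode below 0.03 m); the robot touches nothing.
It fails at once if a bystander (the small weight or a dough ball) is moved by more than 30 mm (distance of any of small_weight, bun_mid, bun_back, bun_00, bun_01 from where it was at the start of the episode above 0.03 m).
It fails at once if a cake, the disc or the large weight is let fall at the stand (over 0.6 m/s and touched by no finger) ((contact force between the fingers and wide_cake below 0.01 N and linear speed of wide_cake above 0.6 m/s and horizontal distance between wide_cake and platen below 0.09 m) or (contact force between the fingers and disc below 0.01 N and linear speed of disc above 0.6 m/s and horizontal distance between disc and platen below 0.09 m) or (contact force between the fingers and narrow_cake below 0.01 N and linear speed of narrow_cake above 0.6 m/s and horizontal distance between narrow_cake and platen below 0.09 m) or (contact force between the fingers and big_weight below 0.01 N and linear speed of big_weight above 0.6 m/s and horizontal distance between big_weight and platen below 0.09 m)).
It also fails if it takes over 112 s, if anything falls off the work surface, if the arm or the gripper's body presses on something with over 40 N, if the wrist force passes 120 N, or if a joint passes its speed limit or range.

### The arm

A 6-joint arm with a two-finger parallel gripper is mounted at the origin on a cart in front of the work surface, level with it; the furniture and walls round the work are solid. World frame = base frame: x ahead of the robot, y to its left, z up, the work surface at z = 0. Lengths are in m, angles in rad, forces in N, time in s.
With the tool pointing down it reaches from about 0.225 to 0.875 m from the base axis. Payload 3.4 kg.
Tool frame: the origin (TCP) lies at the very end of the fingers, on their centre line; the grasp point (between the pads) lies pinch_z behind it (pinch_z is the distance from the TCP to the grasp point, in m); z points along the fingers, y is the direction in which the jaws open and shut (so a half turn about z gives the same grasp; the last joint's range is limited). The gripper opens to 85 mm and grips with 20 to 120 N. Pads are 22 mm wide; open, the fingers measure 114 mm over their backs; the gripper's body (76 mm by 85 mm) begins 54 mm behind the grasp point. The pads swing forward as they close: fully open they stand 13 mm farther back than shut.
Start: joints at [1.071, 0.276, 1.505, -0, 1.361, -0.121], TCP at [0.213, 0.534, 0.231] pointing down, gripper open.
Joint ranges: [-2.89, 2.89], [-0.75, 2.08], [0.22, 2.7], [-1.18, 4.32], [0.11, 2.71], [-2.7, 2.7]. Speed limits (rad/s): [2.57, 2.57, 3.14, 3.14, 3.14, 3.14].

### API

Orientations are given as a unit quaternion [w, x, y, z].
In Python, from cell import * gives the robot as it stands.
- The arm moves only by the tool drive_tool, never from a script. Its argument "series" is a list of rows, each a list of 6 numbers: the shift along the tool's x, y, z scaled (see below), then the turn, a rotation vector about the tool's x, y, z scaled (see below). A call has 1 to 8 rows; each row shifts and turns the commanded pose from where the row before left it, along the tool's axes as they then stand; what a row does not reach is not made up. The controller multiplies each number of a shift by 100 mm and each number of a turn by 2 pi rad. A row lasts 1/10 s, in which the tool goes at most 50 mm and 8.59 degrees, less where a joint would pass 70% of its speed; a pose out of reach is approached as far as the arm can. A call with a number of a shift or a turn outside -1 to 1 is refused whole. A call with a gripper value outside its range is refused whole. "jaw" is the gripper command: -1 is fully open, 1 is shut, values between are in proportion, set as the call begins (left out, the last holds). The fingers move at their own pace and stop on an object; "newtons" is the grip in N (left out, the last holds). Time passes only in rows, so rows that do not move let the fingers close. It gives the time, the measured TCP pose, the force and the opening at its end, in the units of the state.
- state(): the state, without advancing time (a new reading comes with each control period).
- read_camera(name): name is "scene" or "top" or "wrist"; returns a dict with "color" (384x512x3 uint8, red, green, blue), "camera_matrix" (3x3 intrinsics, pixels), "extrinsics" (4x4, takes a point from camera to world coordinates); the wrist camera has in their place "T_tool_cam" (4x4, takes a point from camera to tool coordinates, whose origin is the TCP and whose axes are the flange's). Camera axes: x right, y down, z forward; pixel columns grow to the right and rows downward; lengths in m; the calibration is good to about 2 mm. A picture is of the moment at which its call begins: read the wrist's pose just before it. There is no depth.
- finish_job(): hands the job in, once; it reports no verdict.
The state is a dict: "clock": time; "joints": joint angles; "joint_velocities": joint speeds; "joint_torque": joint torques, N m; "eef_pos": TCP position; "ee_rot": TCP orientation; "wrist_force": force on the tool from outside, world axes, zero at the start; "torque": the same for the moment, N m; "finger_gap": finger opening in m.
Only numpy, scipy, OpenCV 4.12 (cv2) and the standard library are available. Lean on these libraries where they do the work, as an engineer would, in place of code of your own. Each camera call takes 0.05 s, during which the arm holds its last target. There are 200 camera calls.

## Working session

There is one attempt and no reset: what is moved stays moved. The work goes in short steps, Python scripts to look and compute and a tool call to move; the robot and the scene stay as the last step left them, time stands still between calls to the robot, and variables do not carry over. Pictures are saved under pics/ and viewed, about 12 in all and at most 16, crops included, and the job is handed in when it is done.

Besides the shell and the picture viewer there is one more tool, called after ">>>" by a JSON object that holds its "fn" and its "kwargs", one argument or row to a line. drive_tool: Moves the arm, as the interface text tells. Its arguments: {"type":"object","properties":{"series":{"type":"array","items":{"type":"array","items":{"type":"number","minimum":-1,"maximum":1}}},"jaw":{"type":"number"},"newtons":{"type":"number"}},"required":["series"]}

```bash
mkdir -p pics; ls; python3 - <<'E'
from cell import *
import cv2,numpy as np
s=state();print(s)
for n in ("scene","top","wrist"):
    r=read_camera(n);cv2.imwrite(f"pics/{n}0.png",r["color"][:,:,::-1])
    print(n,r["camera_matrix"].tolist());print(np.round(r.get("extrinsics",r.get("T_tool_cam")),4).tolist())
E
```

```text
pics
{'clock': 0.0, 'joints': array([ 1.07101380e+00,  2.76613273e-01,  1.50617401e+00,  4.42598561e-05,
        1.36072688e+00, -1.20971474e-01]), 'joint_velocities': array([ 0.00111329, -0.00100136,  0.000945  ,  0.00106753, -0.00206069,
       -0.00066377]), 'joint_torque': array([ 8.79077306e-04, -4.16764426e+01, -2.45811385e+01,  2.52206910e-04,
        1.06239933e-02,  2.11664747e-05]), 'eef_pos': array([0.21235101, 0.53375407, 0.23041303]), 'ee_rot': array([-3.14036266e-04,  1.88279553e-01,  9.82115007e-01, -9.08238780e-04]), 'wrist_force': array([-0.15558584, -0.58274378,  0.19138807]), 'torque': array([-0.03531267,  0.03802721, -0.02303087]), 'finger_gap': 0.08538088292549938}
scene [[473.0427499631091, 0.0, 259.7099865162818], [0.0, 473.0427499631091, 195.46973587177328], [0.0, 0.0, 1.0]]
[[-0.7703, -0.3059, 0.5596, -0.1772], [-0.6376, 0.3501, -0.6862, 0.9218], [0.014, -0.8853, -0.4647, 0.6486], [0.0, 0.0, 0.0, 1.0]]
top [[370.17907174814695, 0.0, 259.41741422020635], [0.0, 370.17907174814695, 190.46848639378916], [0.0, 0.0, 1.0]]
[[0.0192, -0.9929, 0.1178, 0.4247], [-0.9998, -0.0196, -0.0023, 0.0521], [0.0045, -0.1177, -0.993, 1.0538], [0.0, 0.0, 0.0, 1.0]]
wrist [[272.0558748528737, 0.0, 259.87461067368054], [0.0, 272.0558748528737, 192.04149577487374], [0.0, 0.0, 1.0]]
[[-0.0009, -0.9476, -0.3196, 0.0824], [1.0, -0.0008, -0.0004, 0.0009], [0.0001, -0.3196, 0.9476, -0.1423], [0.0, 0.0, 0.0, 1.0]]
```

View images.

View pics/top0.png

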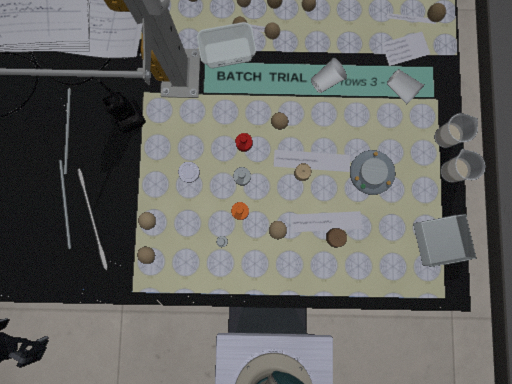

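View pics/scene0.png

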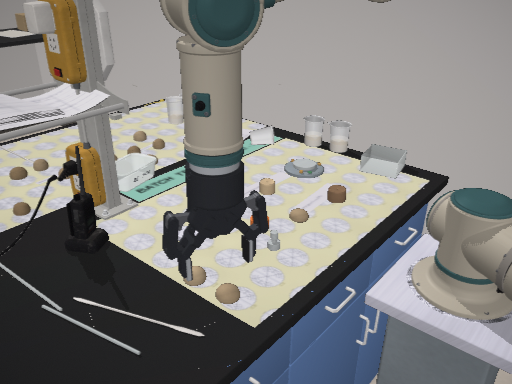

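```bash
python3 -c "
import cell
print([(k,v) for k,v in vars(cell).items() if not k.startswith('__')])"|cut -c1-1500
```

```text
[('read_camera', <function make.<locals>.drawn_camera at 0x7efc63fec180>), ('finish_job', <function connect.<locals>.done at 0x7efc6439f7e0>), ('state', <function make.<locals>.<lambda> at 0x7efc63fec680>), ('PlanningError', <class 'cell.PlanningError'>), ('pinch_z', 0.0187)]
```

```bash
python3 - <<'E'
import cv2
a=cv2.imread("pics/top0.png")[105:275,135:405]
cv2.imwrite("pics/c1.png",cv2.resize(a,None,fx=2.95,fy=2.95,interpolation=cv2.INTER_CUBIC))
E
```

```text
(no output)
```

View pics/c1.png

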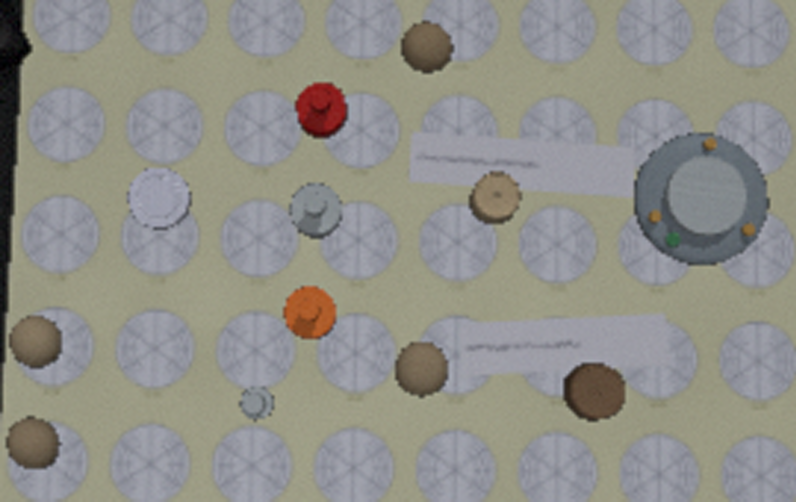

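```bash
cat >h.py <<'E'
from cell import *
import cv2,numpy as np,sys
from scipy.spatial.transform import Rotation as R
def pose(s):
    T=np.eye(4);T[:3,:3]=R.from_quat(np.roll(s["ee_rot"],-1)).as_matrix();T[:3,3]=s["eef_pos"];return T
def shot(name,save=None):
    s=state();r=read_camera(name);E=r["extrinsics"] if name!="wrist" else pose(s)@r["T_tool_cam"]
    if save: cv2.imwrite(f"pics/{save}.png",r["color"][:,:,::-1])
    return r["color"],r["camera_matrix"],E
def ray(px,K,E):
    d=E[:3,:3]@np.linalg.solve(K,[px[0],px[1],1.]);return E[:3,3],d/np.linalg.norm(d)
def onz(px,K,E,z):
    o,d=ray(px,K,E);return o+d*(z-o[2])/d[2]
def meet(r1,r2):
    A=np.zeros((3,3));b=np.zeros(3)
    for o,d in(r1,r2):
        P=np.eye(3)-np.outer(d,d);A+=P;b+=P@o
    p=np.linalg.solve(A,b)
    return p,max(np.linalg.norm(np.cross(p-o,d)) for o,d in(r1,r2))
def go(x,y,z):
    T=pose(state());print("tool delta",np.round(T[:3,:3].T@(np.array([x,y,z])-T[:3,3])/.1,3),"tcp",np.round(T[:3,3],4))
E
python3 - <<'E'
from h import *
c,K,E=shot("top")
f=lambda u,v:(135+u/2.95,105+v/2.95)
for n,p,z in [("wide",f(595,391),.036),("disc",f(158,198),.014),("narrow",f(495,197),.036),("big",f(315,209),.058),("platen",f(707,195),.026),("bunmid",f(421,368),.02),("orange",f(310,312),.03),("red",f(321,109),.03),("small",f(256,403),.02)]:
    print(n,np.round(p,1),np.round(onz(p,K,E,z),4))
go(.38,.05,.25)
E
```

```text
wide [336.7 237.5] [ 0.4202 -0.1637  0.036 ]
disc [188.6 172.1] [0.5966 0.2521 0.014 ]
narrow [302.8 171.8] [ 0.6003 -0.0701  0.036 ]
big [241.8 175.8] [0.582  0.0986 0.058 ]
platen [374.7 171.1] [ 0.608  -0.2738  0.026 ]
bunmid [277.7 229.7] [ 0.4385 -0.0032  0.02  ]
orange [240.1 210.8] [0.4886 0.1021 0.03  ]
red [243.8 141.9] [0.6835 0.0965 0.03  ]
small [221.8 241.6] [0.4029 0.1511 0.02  ]
tool delta [-3.346 -3.878 -0.188] tcp [0.2125 0.534  0.2308]
```

>>> {"fn": "drive_tool", "kwargs": {
  "series": [
    [0,0,-0.15,0,0,-0.0201],
    [0,0,-0.15,0,0,-0.0201],
    [0,0,-0.15,0,0,-0.0201],
    [-0.2,-0.4,0,0,0,0],
    [-0.2,-0.4,0,0,0,0],
    [-0.2,-0.4,0,0,0,0],
    [-0.2,-0.4,0,0,0,0],
    [-0.2,-0.4,0,0,0,0]
  ],
  "jaw": -1,
  "newtons": 30
}}

```text
clock: 1.0
eef_pos: [0.313, 0.3327, 0.2763]
ee_rot: [0.0, -0.0, 1.0, 0.0]
wrist_force: [0.7, 0.5, 0.3]
finger_gap: 0.0854
```

>>> {"fn": "drive_tool", "kwargs": {
  "series": [
    [-0.2,-0.4,0,0,0,0],
    [-0.2,-0.4,0,0,0,0],
    [-0.2,-0.4,0,0,0,0],
    [-0.2,-0.4,0,0,0,0],
    [-0.2,-0.4,0,0,0,0],
    [-0.2,-0.4,0,0,0,0],
    [-0.2,-0.4,0,0,0,0],
    [0,0,0,0,0,0]
  ]
}}

```text
clock: 1.8
eef_pos: [0.4551, 0.0496, 0.276]
ee_rot: [0.001, 0.003, 1.0, -0.001]
wrist_force: [-0.6, 1.2, -0.4]
finger_gap: 0.0854
```

```bash
python3 -c "
from h import *
c,K,E=shot('wrist','w1')
cv2.imwrite('pics/w1b.png',cv2.resize(c[:,:,::-1],(800,600),interpolation=cv2.INTER_CUBIC))
print(np.round(E,4), state()['eef_pos'])
np.savez('w1.npz',K=K,E=E)"
```

```text
[[ 0.0072  0.9472  0.3205  0.3729]
 [ 1.     -0.0058 -0.0055  0.0516]
 [-0.0034  0.3206 -0.9472  0.4182]
 [ 0.      0.      0.      1.    ]] [0.45356969 0.05205809 0.27590772]
```

View pics/w1b.png

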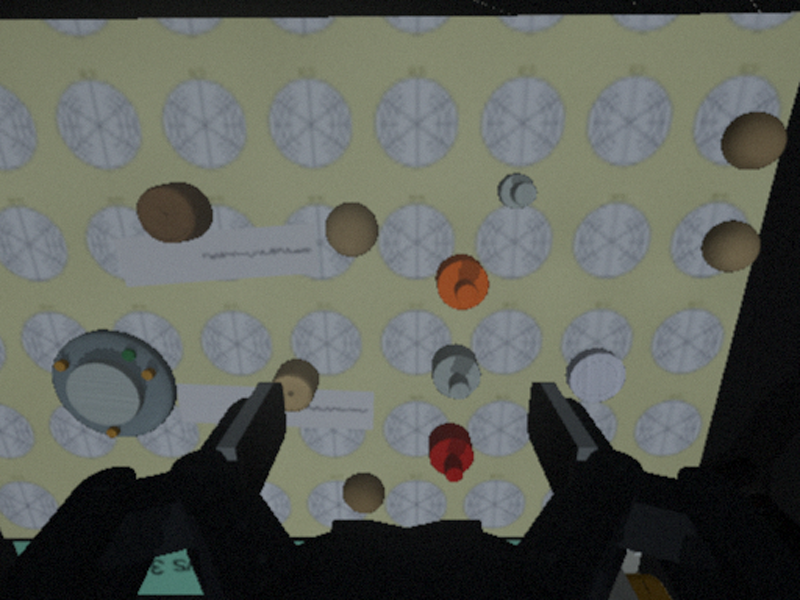

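```bash
python3 - <<'E'
from h import *
c,K,E=shot("top");w=np.load('w1.npz')
f=lambda u,v:(135+u/2.95,105+v/2.95)
for n,p,q,z in [("wide",f(595,391),(171,212),.036),("disc",f(158,198),(596,375),.014),("narrow",f(496,195),(291,393),.036),("big",f(316,205),(458,389),.058),("platen",f(707,195),(104,394),.026)]:
    q=np.array(q)/1.5625
    m=meet(ray(p,K,E),ray(q,w["K"],w["E"]))
    print(n,np.round(m[0],4),round(m[1],4),"top",np.round(onz(p,K,E,z)[:2],4),"wrist",np.round(onz(q,w["K"],w["E"],z)[:2],4))
go(.42,-.164,.12)
E
```

```text
wide [ 0.4201 -0.1667  0.0219] 0.0001 top [ 0.4202 -0.1637] wrist [ 0.4184 -0.1589]
disc [0.5972 0.2528 0.0105] 0.0 top [0.5966 0.2521] wrist [0.5953 0.2511]
narrow [ 0.6027 -0.0705  0.0347] 0.0007 top [ 0.6022 -0.071 ] wrist [ 0.6022 -0.0694]
big [0.5856 0.0983 0.058 ] 0.0006 top [0.5857 0.0977] wrist [0.5855 0.0988]
platen [ 0.6096 -0.2741  0.0225] 0.0013 top [ 0.608  -0.2738] wrist [ 0.6084 -0.2703]
tool delta [ 0.319 -2.178  1.558] tcp [0.4527 0.0536 0.2759]
```

>>> {"fn": "drive_tool", "kwargs": {
  "series": [
    [0.06,-0.4,0,0,0,0],
    [0.06,-0.4,0,0,0,0],
    [0.06,-0.4,0,0,0,0],
    [0.06,-0.4,0.2,0,0,0],
    [0.06,-0.4,0.3,0,0,0],
    [0.03,-0.17,0.3,0,0,0],
    [0,0,0.3,0,0,0],
    [0,0,0,0,0,0]
  ]
}}

```text
clock: 2.7
eef_pos: [0.4167, -0.1598, 0.1632]
ee_rot: [-0.004, -0.0, 1.0, 0.003]
wrist_force: [-0.6, 0.4, 0.4]
finger_gap: 0.0856
```

```bash
python3 -c "
from h import *
c,K,E=shot('wrist','w2')
np.savez('w2.npz',K=K,E=E);print(np.round(E[:3,3],4),state()['eef_pos'],state()['ee_rot'])"
```

```text
[ 0.3358 -0.1595  0.3062] [ 0.418425   -0.16039676  0.16531643] [-1.92802106e-03 -6.67148712e-04  9.99996763e-01  1.52029069e-03]
```

View pics/w2.png

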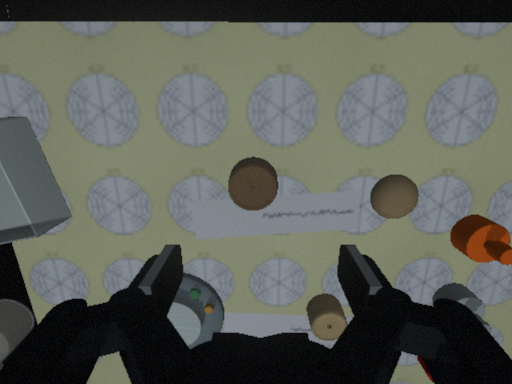

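```bash
cat >>h.py <<'E'
def seg(img,lo,hi,roi):
    x0,y0,x1,y1=roi;h=cv2.cvtColor(img[y0:y1,x0:x1],cv2.COLOR_RGB2HSV)
    m=cv2.morphologyEx(cv2.inRange(h,lo,hi),cv2.MORPH_OPEN,np.ones((3,3)))
    cs=cv2.findContours(m,0,1)[0];c=max(cs,key=cv2.contourArea)
    return c.reshape(-1,2)+[x0,y0]
E
python3 - <<'E'
from h import *
w=np.load('w2.npz');a=cv2.imread('pics/w2.png')[:,:,::-1].copy()
h=cv2.cvtColor(a,cv2.COLOR_RGB2HSV)
for p in [(254,165),(254,186),(254,205),(240,172),(230,220),(300,225),(254,160),(290,170)]: print(p,h[p[1],p[0]])
c=seg(a,(3,70,20),(16,255,160),(210,140,300,225))
print(cv2.boundingRect(c),cv2.contourArea(c))
# lowest edge of image = far side of top face; left/right extremes
top=c[c[:,1].argmax()]
print("far top edge",onz(top,w['K'],w['E'],.036),'side',[onz(c[i],w['K'],w['E'],.036)[:2] for i in (c[:,0].argmin(),c[:,0].argmax())])
near=c[c[:,1].argmin()];print('near base edge at z0',onz(near,w['K'],w['E'],0))
E
```

```text
(254, 165) [16 81 60]
(254, 186) [15 93 77]
(254, 205) [16 82 75]
(240, 172) [17 94 73]
(230, 220) [105  25 145]
(300, 225) [109  20 139]
(254, 160) [16 64 52]
(290, 170) [ 33  43 130]
(258, 195, 10, 13) 54.5
far top edge [ 0.44138012 -0.16026699  0.036     ] side [array([ 0.4379692 , -0.16025845]), array([ 0.43798933, -0.15071131])]
near base edge at z0 [ 0.44015194 -0.15914371  0.        ]
```

```bash
python3 - <<'E'
from h import *
w=np.load('w2.npz');a=cv2.imread('pics/w2.png')[:,:,::-1].copy()
c=seg(a,(5,50,15),(24,255,125),(210,140,300,225))
print(cv2.boundingRect(c),cv2.contourArea(c))
P=lambda p,z:np.round(onz(p,w['K'],w['E'],z),4)
x,y,W,H=cv2.boundingRect(c)
cx=x+W/2-.5
print("far top edge",P((cx,y+H-.5),.036),'near base edge',P((cx,y-.5),0),'sides top',P((x-.5,y+H-W/2),.036),P((x+W-.5,y+H-W/2),.036))
E
```

```text
(229, 158, 49, 52) 1911.0
far top edge [ 0.4442 -0.1656  0.036 ] near base edge [ 0.3951 -0.1659  0.    ] sides top [ 0.4174 -0.1908  0.036 ] [ 0.4175 -0.14    0.036 ]
```

>>> {"fn": "drive_tool", "kwargs": {
  "series": [
    [-0.02,-0.05,0.3,0,0,0],
    [0,0,0.4,0,0,0],
    [0,0,0.4,0,0,0],
    [0,0,0.3,0,0,0],
    [0,0,0.15,0,0,0],
    [0,0,0,0,0,0],
    [0,0,0,0,0,0]
  ]
}}

```text
clock: 3.45
eef_pos: [0.4235, -0.1673, 0.0129]
ee_rot: [0.001, -0.001, 1.0, -0.001]
wrist_force: [0.5, -0.4, -0.5]
finger_gap: 0.085
```

```bash
python3 -c "
from h import *
go(.42,-.165,.006)"
```

```text
tool delta [0.035 0.024 0.069] tcp [ 0.4235 -0.1673  0.0129]
```

>>> {"fn": "drive_tool", "kwargs": {
  "series": [
    [0.02,0.01,0.06,0,0,0],
    [0,0,0,0,0,0],
    [0,0,0,0,0,0],
    [0,0,0,0,0,0],
    [0,0,0,0,0,0],
    [0,0,0,0,0,0],
    [0,0,0,0,0,0],
    [0,0,0,0,0,0]
  ],
  "jaw": 1,
  "newtons": 30
}}

```text
clock: 4.25
eef_pos: [0.42, -0.1664, 0.0065]
ee_rot: [0.001, 0.0, 1.0, -0.0]
wrist_force: [-1.1, 1.8, 4.9]
finger_gap: 0.0519
```

>>> {"fn": "drive_tool", "kwargs": {
  "series": [
    [0,0,-0.1,0,0,0],
    [0,0,-0.2,0,0,0],
    [0,0,-0.4,0,0,0],
    [0,0,-0.4,0,0,0],
    [0,0,-0.1,0,0,0],
    [0,0,0,0,0,0]
  ]
}}

```text
clock: 4.85
eef_pos: [0.421, -0.1672, 0.1278]
ee_rot: [0.002, -0.0, 1.0, -0.001]
wrist_force: [-0.0, 0.3, -1.3]
finger_gap: 0.0521
```

```bash
python3 -c "
from h import *
c,K,E=shot('wrist','w3')
np.savez('w3.npz',K=K,E=E);go(.609,-.273,.12)"
```

```text
tool delta [-1.892 -1.065  0.065] tcp [ 0.4198 -0.1665  0.1261]
```

View pics/w3.png

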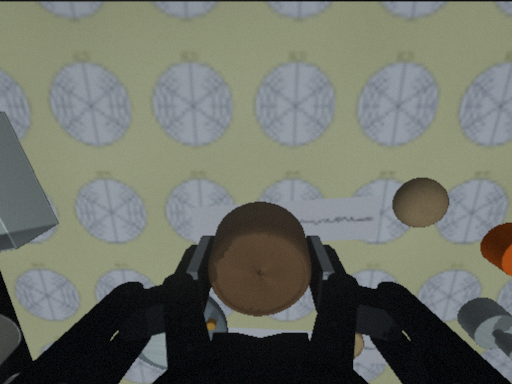

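```bash
python3 -c "
from h import *
w=np.load('w3.npz')
print(onz((258.5,272),w['K'],w['E'],.1265+.0295))
a=cv2.imread('pics/w3.png')[:,:,::-1].copy()
c=seg(a,(5,50,15),(24,255,125),(195,180,330,325));x,y,W,H=cv2.boundingRect(c);print(x,y,W,H)
print(onz((x+W/2,y+H),w['K'],w['E'],.156), onz((x+W/2,y),w['K'],w['E'],.12))
"
```

```text
[ 0.41885982 -0.16688461  0.156     ]
208 202 104 114
[ 0.44595076 -0.16616585  0.156     ] [ 0.39584343 -0.16623811  0.12      ]
```

>>> {"fn": "drive_tool", "kwargs": {
  "series": [
    [-0.3,0,-0.3,0,0,0],
    [-0.4,0,-0.2,0,0,0],
    [-0.4,0,0,0,0,0],
    [-0.4,0,0,0,0,0],
    [-0.3,0,0,0,0,0],
    [0,0,0,0,0,0],
    [0,0,0,0,0,0]
  ]
}}

```text
clock: 5.6
eef_pos: [0.5986, -0.1658, 0.1726]
ee_rot: [-0.003, -0.0, 1.0, 0.001]
wrist_force: [-0.1, 0.2, -0.1]
finger_gap: 0.052
```

```bash
python3 -c "
from h import *
c,K,E=shot('wrist','w4')
np.savez('w4.npz',K=K,E=E);go(.609,-.273,.12)
cv2.imwrite('pics/w4b.png',cv2.resize(c[90:300,40:320,::-1],None,fx=2.5,fy=2.5,interpolation=cv2.INTER_CUBIC))"
```

```text
tool delta [-0.112 -1.072  0.53 ] tcp [ 0.598  -0.1659  0.1732]
```

View pics/w4b.png

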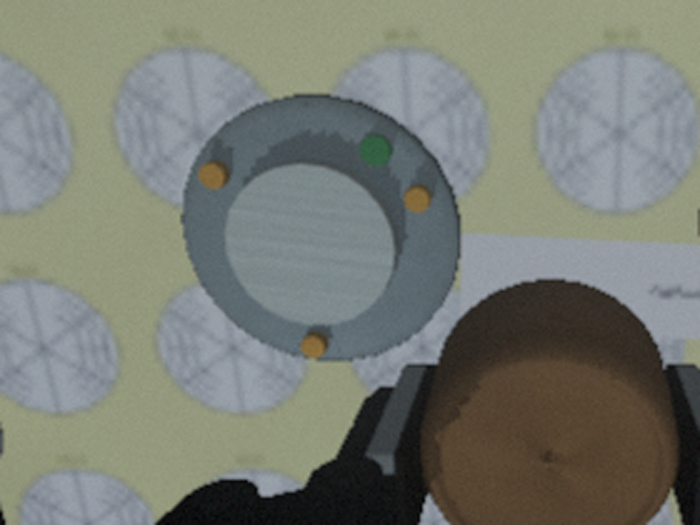

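```bash
python3 -c "
from h import *
w=np.load('w4.npz');v=np.load('w1.npz')
q=(164,187.6);r=ray(q,w['K'],w['E'])
c,K,E=shot('top')
print(onz(q,w['K'],w['E'],.026),meet(r,ray((374.7,171.1),K,E)))
for a in ((225,244),(395,244),(310,163),(310,326)): print(np.round(onz((40+a[0]/2.5,90+a[1]/2.5),w['K'],w['E'],.026)[:2],4))
"
```

```text
[ 0.60791133 -0.2715169   0.026     ] (array([ 0.60925959, -0.27454395,  0.02073878]), np.float64(0.0010975511436658442))
[ 0.6079 -0.3094]
[ 0.6079 -0.2337]
[ 0.5715 -0.2675]
[ 0.6478 -0.2759]
```

>>> {"fn": "drive_tool", "kwargs": {
  "series": [
    [-0.02,-0.25,0,0,0,0],
    [-0.03,-0.35,0,0,0,0],
    [-0.03,-0.3,0,0,0,0],
    [-0.02,-0.165,0,0,0,0],
    [0,0,0.4,0,0,0],
    [0,0,0.4,0,0,0],
    [0,0,0.3,0,0,0],
    [0,0,0.15,0,0,0]
  ]
}}

```text
clock: 6.5
eef_pos: [0.6067, -0.2712, 0.0471]
ee_rot: [-0.003, 0.0, 1.0, 0.002]
wrist_force: [0.7, 0.5, -0.7]
finger_gap: 0.052
```

>>> {"fn": "drive_tool", "kwargs": {
  "series": [
    [0,0,0,0,0,0],
    [0,0,0,0,0,0]
  ]
}}

```text
clock: 6.7
eef_pos: [0.6095, -0.2726, 0.0509]
ee_rot: [-0.0, 0.0, 1.0, 0.0]
wrist_force: [-0.8, -0.2, -0.2]
finger_gap: 0.0516
```

```bash
python3 -c "
from h import *
go(.6085,-.272,.0325)"
```

```text
tool delta [0.01  0.006 0.184] tcp [ 0.6095 -0.2726  0.0509]
```

>>> {"fn": "drive_tool", "kwargs": {
  "series": [
    [0,0,0.08,0,0,0],
    [0,0,0.05,0,0,0],
    [0,0,0,0,0,0]
  ]
}}

```text
clock: 7.0
eef_pos: [0.6094, -0.2727, 0.0373]
ee_rot: [-0.0, -0.0, 1.0, 0.0]
wrist_force: [0.3, 0.1, -0.1]
finger_gap: 0.052
```

>>> {"fn": "drive_tool", "kwargs": {
  "series": [
    [0,0,0.01,0,0,0],
    [0,0,0,0,0,0]
  ]
}}

```text
clock: 7.2
eef_pos: [0.6099, -0.273, 0.0367]
ee_rot: [0.0, -0.0, 1.0, -0.0]
wrist_force: [-0.9, -0.1, -1.3]
finger_gap: 0.052
```

>>> {"fn": "drive_tool", "kwargs": {
  "series": [
    [0,0,0.01,0,0,0],
    [0,0,0,0,0,0]
  ]
}}

```text
clock: 7.4
eef_pos: [0.6098, -0.2729, 0.0355]
ee_rot: [0.0, -0.0, 1.0, 0.0]
wrist_force: [-1.0, -0.8, 0.1]
finger_gap: 0.0516
```

Expect contact near 0.0325.

>>> {"fn": "drive_tool", "kwargs": {
  "series": [
    [0,0,0.02,0,0,0],
    [0,0,0,0,0,0]
  ]
}}

```text
clock: 7.6
eef_pos: [0.6096, -0.2728, 0.0332]
ee_rot: [-0.0, -0.0, 1.0, 0.0]
wrist_force: [-0.4, 0.9, -1.1]
finger_gap: 0.0522
```

>>> {"fn": "drive_tool", "kwargs": {
  "series": [
    [0,0,0.01,0,0,0],
    [0,0,0,0,0,0]
  ]
}}

```text
clock: 7.8
eef_pos: [0.6098, -0.2729, 0.0326]
ee_rot: [0.0, -0.0, 1.0, -0.0]
wrist_force: [-0.1, -0.2, 0.4]
finger_gap: 0.0518
```

>>> {"fn": "drive_tool", "kwargs": {
  "series": [
    [0,0,0.01,0,0,0],
    [0,0,0,0,0,0]
  ]
}}

```text
clock: 8.0
eef_pos: [0.6098, -0.2729, 0.0326]
ee_rot: [0.0, -0.0, 1.0, -0.0]
wrist_force: [-1.5, 1.2, 5.2]
finger_gap: 0.0518
```

>>> {"fn": "drive_tool", "kwargs": {
  "series": [
    [0,0,0,0,0,0],
    [0,0,0,0,0,0],
    [0,0,0,0,0,0],
    [0,0,0,0,0,0],
    [0,0,0,0,0,0]
  ],
  "jaw": -1
}}

```text
clock: 8.5
eef_pos: [0.6097, -0.2729, 0.0313]
ee_rot: [-0.0, -0.0, 1.0, 0.0]
wrist_force: [0.2, 0.8, -0.8]
finger_gap: 0.0854
```

>>> {"fn": "drive_tool", "kwargs": {
  "series": [
    [0,0,-0.2,0,0,0],
    [0,0,-0.4,0,0,0],
    [0,0,-0.45,0,0,0],
    [0,0,-0.45,0,0,0],
    [0,0,-0.3,0,0,0],
    [0,0,-0.1,0,0,0],
    [0,0,0,0,0,0]
  ]
}}

```text
clock: 9.2
eef_pos: [0.6103, -0.2732, 0.2229]
ee_rot: [0.001, -0.0, 1.0, -0.001]
wrist_force: [-0.4, 0.5, -0.5]
finger_gap: 0.0856
```

```bash
python3 -c "
from h import *
c,K,E=shot('wrist','w5')
np.savez('w5.npz',K=K,E=E);go(.5965,.252,.22)"
```

```text
tool delta [0.129 5.247 0.01 ] tcp [ 0.6094 -0.2727  0.2208]
```

View pics/w5.png

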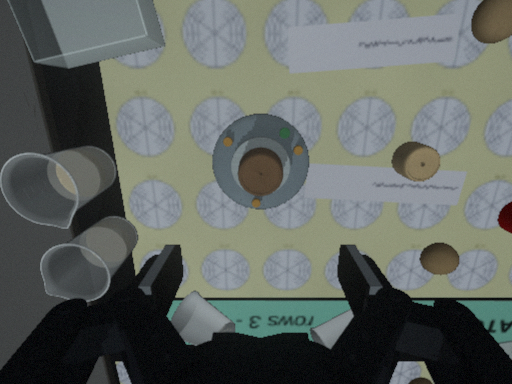

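>>> {"fn": "drive_tool", "kwargs": {
  "series": [
    [0.01,0.3,0,0,0,0],
    [0.01,0.45,0,0,0,0],
    [0.01,0.48,0,0,0,0],
    [0.01,0.48,0,0,0,0],
    [0.01,0.48,0,0,0,0],
    [0.01,0.48,0,0,0,0],
    [0.01,0.48,0,0,0,0],
    [0.01,0.48,0,0,0,0]
  ]
}}

```text
clock: 10.05
eef_pos: [0.5999, 0.0919, 0.2183]
ee_rot: [-0.003, 0.0, 1.0, -0.0]
wrist_force: [0.7, -0.2, -0.0]
finger_gap: 0.0855
```

>>> {"fn": "drive_tool", "kwargs": {
  "series": [
    [0.01,0.48,0,0,0,0],
    [0.01,0.48,0,0,0,0],
    [0.01,0.4,0,0,0,0],
    [0.01,0.25,0.2,0,0,0],
    [0,0,0.3,0,0,0],
    [0,0,0.2,0,0,0],
    [0,0,0,0,0,0],
    [0,0,0,0,0,0]
  ]
}}

```text
clock: 10.85
eef_pos: [0.5968, 0.2508, 0.1495]
ee_rot: [-0.002, 0.0, 1.0, -0.001]
wrist_force: [-0.1, -0.3, 1.2]
finger_gap: 0.0857
```

```bash
python3 -c "
from h import *
w=np.load('w5.npz');print('cake top',onz((261,174),w['K'],w['E'],.062))
c,K,E=shot('wrist','w6')
np.savez('w6.npz',K=K,E=E);go(.5965,.252,.08)"
```

```text
cake top [ 0.60908302 -0.27137649  0.062     ]
tool delta [0.012 0.011 0.71 ] tcp [0.5977 0.2509 0.151 ]
```

View pics/w6.png

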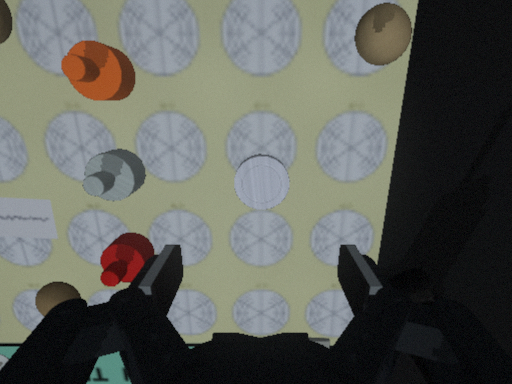

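```bash
python3 -c "
from h import *
w=np.load('w6.npz');print(onz((262,182.5),w['K'],w['E'],.014),[onz(p,w['K'],w['E'],.014)[:2] for p in((234.5,183),(290,183),(262,210.5))])
a=cv2.imread('pics/w6.png')[:,:,::-1].copy()
c,K,E=shot('top');print(meet(ray((262,182.5),w['K'],w['E']),ray((188.6,172.1),K,E)))"
```

```text
[0.5972264  0.25369289 0.014     ] [array([0.59777047, 0.22437618]), array([0.59779297, 0.28353383]), array([0.6293892, 0.2537441])]
(array([0.5980326 , 0.25334064, 0.00922999]), np.float64(0.0006883931657734031))
```

>>> {"fn": "drive_tool", "kwargs": {
  "series": [
    [-0.015,0.03,0.2,0,0,0],
    [0,0,0.35,0,0,0],
    [0,0,0.35,0,0,0],
    [0,0,0.3,0,0,0],
    [0,0,0.15,0,0,0],
    [0,0,0.05,0,0,0],
    [0,0,0,0,0,0],
    [0,0,0,0,0,0]
  ],
  "jaw": -0.64
}}

```text
clock: 11.75
eef_pos: [0.6006, 0.2544, 0.0132]
ee_rot: [0.002, 0.0, 1.0, 0.001]
wrist_force: [0.5, -0.2, -0.5]
finger_gap: 0.0698
```

>>> {"fn": "drive_tool", "kwargs": {
  "series": [
    [0,0,0.05,0,0,0],
    [0,0,0.03,0,0,0],
    [0,0,0,0,0,0]
  ]
}}

```text
clock: 12.05
eef_pos: [0.599, 0.254, 0.0035]
ee_rot: [-0.0, -0.0, 1.0, -0.0]
wrist_force: [0.1, -0.2, -0.5]
finger_gap: 0.0698
```

Now feel for the table in small steps.

>>> {"fn": "drive_tool", "kwargs": {
  "series": [
    [0,0,0.02,0,0,0],
    [0,0,0,0,0,0]
  ]
}}

```text
clock: 12.25
eef_pos: [0.5991, 0.2541, 0.0014]
ee_rot: [-0.0, -0.0, 1.0, -0.0]
wrist_force: [-0.7, 0.6, -0.3]
finger_gap: 0.0702
```

>>> {"fn": "drive_tool", "kwargs": {
  "series": [
    [0,0,0.02,0,0,0],
    [0,0,0,0,0,0]
  ]
}}

```text
clock: 12.45
eef_pos: [0.5991, 0.254, -0.0008]
ee_rot: [-0.0, -0.0, 1.0, -0.0]
wrist_force: [0.4, 0.1, 0.5]
finger_gap: 0.0703
```

>>> {"fn": "drive_tool", "kwargs": {
  "series": [
    [0,0,0.015,0,0,0],
    [0,0,0,0,0,0]
  ]
}}

```text
clock: 12.65
eef_pos: [0.5991, 0.2541, -0.0022]
ee_rot: [-0.0, -0.0, 1.0, -0.0]
wrist_force: [-0.2, 0.4, 0.2]
finger_gap: 0.0699
```

>>> {"fn": "drive_tool", "kwargs": {
  "series": [
    [0,0,0.018,0,0,0],
    [0,0,0,0,0,0]
  ]
}}

```text
clock: 12.85
eef_pos: [0.5991, 0.2541, -0.004]
ee_rot: [-0.0, -0.0, 1.0, -0.0]
wrist_force: [0.5, 0.7, -0.3]
finger_gap: 0.0698
```

>>> {"fn": "drive_tool", "kwargs": {
  "series": [
    [0,0,0,0,0,0],
    [0,0,0,0,0,0],
    [0,0,0,0,0,0],
    [0,0,0,0,0,0],
    [0,0,0,0,0,0]
  ],
  "jaw": 1,
  "newtons": 35
}}

```text
clock: 13.35
eef_pos: [0.5995, 0.2541, -0.0034]
ee_rot: [0.0, -0.0, 1.0, 0.0]
wrist_force: [-0.7, -1.2, 4.3]
finger_gap: 0.0578
```

>>> {"fn": "drive_tool", "kwargs": {
  "series": [
    [0,0,-0.05,0,0,0],
    [0,0,-0.1,0,0,0],
    [0,0,-0.3,0,0,0],
    [0,0,-0.4,0,0,0],
    [0,0,-0.4,0,0,0],
    [0,0,-0.3,0,0,0],
    [0,0,-0.1,0,0,0],
    [0,0,0,0,0,0]
  ]
}}

```text
clock: 14.15
eef_pos: [0.5999, 0.2544, 0.163]
ee_rot: [0.002, -0.0, 1.0, 0.001]
wrist_force: [-0.3, 0.3, -1.1]
finger_gap: 0.058
```

```bash
python3 -c "
from h import *
c,K,E=shot('wrist','w7')
np.savez('w7.npz',K=K,E=E);go(.6095,-.272,.18)"
```

```text
tool delta [-0.107 -5.26  -0.191] tcp [0.5988 0.254  0.1609]
```

View pics/w7.png

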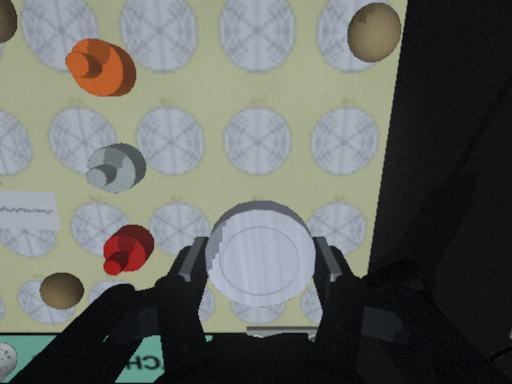

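```bash
python3 -c "
from h import *
w=np.load('w7.npz');print(onz((261.5,257),w['K'],w['E'],.161+.0176))
print([onz(p,w['K'],w['E'],.1786)[:2] for p in((206,255),(316,255),(262,307))],onz((262,201),w['K'],w['E'],.1646))"
```

```text
[0.59723051 0.25612053 0.1786    ]
[array([0.59597292, 0.22653858]), array([0.59603544, 0.28517358]), array([0.63021444, 0.25644635])] [0.570541   0.25645117 0.1646    ]
```

>>> {"fn": "drive_tool", "kwargs": {
  "series": [
    [-0.01,-0.25,0,0,0,0],
    [-0.01,-0.4,0,0,0,0],
    [-0.01,-0.45,0,0,0,0],
    [-0.01,-0.45,0,0,0,0],
    [-0.01,-0.45,0,0,0,0],
    [-0.01,-0.45,0,0,0,0],
    [-0.01,-0.45,0,0,0,0],
    [-0.01,-0.45,0,0,0,0]
  ]
}}

```text
clock: 15.0
eef_pos: [0.6054, -0.0823, 0.1582]
ee_rot: [-0.003, -0.0, 1.0, 0.001]
wrist_force: [1.4, -0.3, -1.0]
finger_gap: 0.0576
```

>>> {"fn": "drive_tool", "kwargs": {
  "series": [
    [-0.01,-0.45,0,0,0,0],
    [-0.01,-0.45,0,0,0,0],
    [0,-0.45,0,0,0,0],
    [0,-0.35,0,0,0,0],
    [0,-0.2,0,0,0,0],
    [0,0,0,0,0,0],
    [0,0,0,0,0,0]
  ]
}}

```text
clock: 15.7
eef_pos: [0.6085, -0.2697, 0.1595]
ee_rot: [-0.001, 0.0, 1.0, 0.002]
wrist_force: [0.2, 0.2, -0.7]
finger_gap: 0.058
```

```bash
python3 -c "
from h import *
go(.6095,-.272,.08)"
```

```text
tool delta [-0.012 -0.026  0.795] tcp [ 0.6085 -0.2697  0.1595]
```

>>> {"fn": "drive_tool", "kwargs": {
  "series": [
    [-0.012,-0.032,0.2,0,0,0],
    [0,0,0.3,0,0,0],
    [0,0,0.25,0,0,0],
    [0,0,0.15,0,0,0],
    [0,0,0.04,0,0,0],
    [0,0,0,0,0,0],
    [0,0,0,0,0,0]
  ]
}}

```text
clock: 16.4
eef_pos: [0.6113, -0.2734, 0.0682]
ee_rot: [0.001, -0.001, 1.0, -0.0]
wrist_force: [0.1, -0.2, -1.4]
finger_gap: 0.0579
```

>>> {"fn": "drive_tool", "kwargs": {
  "series": [
    [0,0,0.02,0,0,0],
    [0,0,0,0,0,0]
  ]
}}

```text
clock: 16.6
eef_pos: [0.6109, -0.2741, 0.066]
ee_rot: [0.001, -0.0, 1.0, -0.0]
wrist_force: [-0.7, 0.2, -1.0]
finger_gap: 0.0578
```

>>> {"fn": "drive_tool", "kwargs": {
  "series": [
    [0.008,0.005,0.03,0,0,0],
    [0,0,0.02,0,0,0],
    [0,0,0,0,0,0]
  ]
}}

```text
clock: 16.9
eef_pos: [0.6093, -0.2735, 0.0598]
ee_rot: [-0.0, 0.0, 1.0, 0.0]
wrist_force: [0.2, 0.2, -1.1]
finger_gap: 0.0578
```

>>> {"fn": "drive_tool", "kwargs": {
  "series": [
    [0,0,0.01,0,0,0],
    [0,0,0,0,0,0]
  ]
}}

```text
clock: 17.1
eef_pos: [0.6096, -0.2736, 0.059]
ee_rot: [-0.0, 0.0, 1.0, 0.0]
wrist_force: [0.5, 0.2, -2.1]
finger_gap: 0.058
```

>>> {"fn": "drive_tool", "kwargs": {
  "series": [
    [0,0,0.01,0,0,0],
    [0,0,0,0,0,0]
  ]
}}

```text
clock: 17.3
eef_pos: [0.6098, -0.2737, 0.0586]
ee_rot: [0.0, -0.0, 1.0, -0.0]
wrist_force: [-0.8, -1.1, 0.9]
finger_gap: 0.0579
```

>>> {"fn": "drive_tool", "kwargs": {
  "series": [
    [0,0,0.01,0,0,0],
    [0,0,0,0,0,0]
  ]
}}

```text
clock: 17.5
eef_pos: [0.6098, -0.2737, 0.0586]
ee_rot: [0.0, -0.0, 1.0, -0.0]
wrist_force: [-1.8, 1.6, 5.1]
finger_gap: 0.058
```

>>> {"fn": "drive_tool", "kwargs": {
  "series": [
    [0,0,0,0,0,0],
    [0,0,0,0,0,0],
    [0,0,0,0,0,0],
    [0,0,0,0,0,0],
    [0,0,0,0,0,0]
  ],
  "jaw": -1
}}

```text
clock: 18.0
eef_pos: [0.6096, -0.2736, 0.057]
ee_rot: [-0.0, -0.0, 1.0, 0.0]
wrist_force: [0.2, -0.0, 0.6]
finger_gap: 0.0856
```

>>> {"fn": "drive_tool", "kwargs": {
  "series": [
    [0,0,-0.2,0,0,0],
    [0,0,-0.4,0,0,0],
    [0,0,-0.4,0,0,0],
    [0,0,-0.2,0,0,0],
    [0,0.3,0,0,0,0],
    [0.02,0.45,0,0,0,0],
    [0.02,0.45,0,0,0,0],
    [0.02,0.45,0,0,0,0]
  ]
}}

```text
clock: 18.8
eef_pos: [0.6034, -0.1073, 0.1772]
ee_rot: [0.0, 0.0, 1.0, 0.0]
wrist_force: [0.9, -0.3, 0.3]
finger_gap: 0.0857
```

>>> {"fn": "drive_tool", "kwargs": {
  "series": [
    [0,0.25,0,0,0,0],
    [0,0.13,0,0,0,0],
    [0,0,0,0,0,0],
    [0,0,0,0,0,0]
  ]
}}

```text
clock: 19.2
eef_pos: [0.6039, -0.0716, 0.1772]
ee_rot: [0.0, -0.0, 1.0, -0.001]
wrist_force: [0.5, 0.3, 0.5]
finger_gap: 0.0855
```

```bash
python3 -c "
from h import *
c,K,E=shot('wrist','w8')
np.savez('w8.npz',K=K,E=E);go(.602,-.07,.1)"
```

```text
tool delta [0.02  0.022 0.772] tcp [ 0.6039 -0.0721  0.1772]
```

View pics/w8.png

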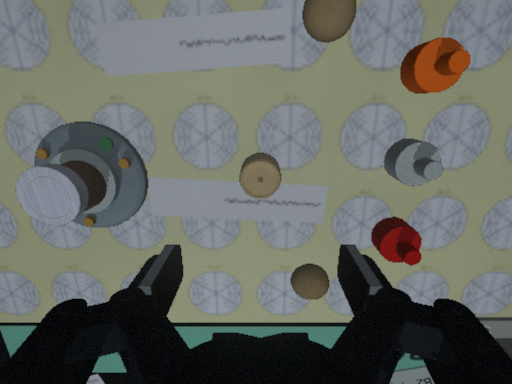

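```bash
python3 -c "
from h import *
w=np.load('w8.npz')
for p,z in(((260.7,179.5),.036),((52,194.5),.076),((431,168),.058)):print(onz(p,w['K'],w['E'],z))
c,K,E=shot('top')
print(meet(ray((260.7,179.5),w['K'],w['E']),ray((303.1,171.1),K,E)),meet(ray((431,168),w['K'],w['E']),ray((242.1,174.5),K,E)))"
```

```text
[ 0.60321969 -0.07008239  0.036     ]
[ 0.60648451 -0.2681483   0.076     ]
[0.58519476 0.09745829 0.058     ]
(array([ 0.60089859, -0.07004119,  0.04388492]), np.float64(7.639618616593463e-05)) (array([0.58556258, 0.09784204, 0.05739065]), np.float64(0.0002168009213204781))
```

>>> {"fn": "drive_tool", "kwargs": {
  "series": [
    [0.01,0.015,0.3,0,0,0],
    [0,0,0.4,0,0,0],
    [0,0,0.4,0,0,0],
    [0,0,0.35,0,0,0],
    [0,0,0.2,0,0,0],
    [0,0,0.05,0,0,0],
    [0,0,0,0,0,0],
    [0,0,0,0,0,0]
  ]
}}

```text
clock: 20.1
eef_pos: [0.6039, -0.07, 0.0084]
ee_rot: [0.001, 0.0, 1.0, -0.0]
wrist_force: [-0.0, -0.1, 0.0]
finger_gap: 0.0855
```

>>> {"fn": "drive_tool", "kwargs": {
  "series": [
    [0,0,0,0,0,0],
    [0,0,0,0,0,0],
    [0,0,0,0,0,0],
    [0,0,0,0,0,0],
    [0,0,0,0,0,0],
    [0,0,0,0,0,0],
    [0,0,0,0,0,0]
  ],
  "jaw": 1,
  "newtons": 30
}}

```text
clock: 20.8
eef_pos: [0.6033, -0.0692, 0.0085]
ee_rot: [0.001, -0.0, 1.0, -0.0]
wrist_force: [-1.2, -0.1, 6.1]
finger_gap: 0.0443
```

>>> {"fn": "drive_tool", "kwargs": {
  "series": [
    [0,0,-0.1,0,0,0],
    [0,0,-0.3,0,0,0],
    [0,0,-0.4,0,0,0],
    [0,0,-0.4,0,0,0],
    [0,0,-0.3,0,0,0],
    [0,0,0,0,0,0]
  ]
}}

```text
clock: 21.4
eef_pos: [0.6058, -0.0696, 0.163]
ee_rot: [0.005, -0.0, 1.0, -0.001]
wrist_force: [0.7, -0.7, -0.0]
finger_gap: 0.0447
```

>>> {"fn": "drive_tool", "kwargs": {
  "series": [
    [-0.015,-0.25,0,0,0,0],
    [-0.01,-0.4,0,0,0,0],
    [-0.01,-0.45,0,0,0,0],
    [-0.01,-0.45,0,0,0,0],
    [-0.01,-0.3,0,0,0,0],
    [-0.01,-0.19,0,0,0,0],
    [0,0,0,0,0,0],
    [0,0,0,0,0,0]
  ]
}}

```text
clock: 22.2
eef_pos: [0.6087, -0.2719, 0.1565]
ee_rot: [-0.001, 0.0, 1.0, 0.001]
wrist_force: [-0.7, -0.2, 0.3]
finger_gap: 0.0444
```

```bash
python3 -c "
from h import *
go(.6097,-.2733,.09)"
```

```text
tool delta [-0.011 -0.015  0.665] tcp [ 0.6087 -0.2719  0.1565]
```

>>> {"fn": "drive_tool", "kwargs": {
  "series": [
    [-0.008,-0.013,0.15,0,0,0],
    [0,0,0.25,0,0,0],
    [0,0,0.18,0,0,0],
    [0,0,0.06,0,0,0],
    [0,0,0,0,0,0],
    [0,0,0,0,0,0]
  ]
}}

```text
clock: 22.8
eef_pos: [0.6107, -0.2737, 0.0942]
ee_rot: [0.001, -0.001, 1.0, -0.0]
wrist_force: [0.8, 0.4, 0.4]
finger_gap: 0.0441
```

>>> {"fn": "drive_tool", "kwargs": {
  "series": [
    [0,0,0.03,0,0,0],
    [0,0,0.01,0,0,0],
    [0,0,0,0,0,0]
  ]
}}

```text
clock: 23.1
eef_pos: [0.61, -0.2745, 0.0896]
ee_rot: [0.0, -0.0, 1.0, -0.0]
wrist_force: [-0.3, -0.2, -0.9]
finger_gap: 0.0444
```

>>> {"fn": "drive_tool", "kwargs": {
  "series": [
    [0,0,0.01,0,0,0],
    [0,0,0,0,0,0]
  ]
}}

```text
clock: 23.3
eef_pos: [0.6099, -0.2745, 0.0882]
ee_rot: [0.0, 0.0, 1.0, 0.0]
wrist_force: [0.1, -0.1, -0.1]
finger_gap: 0.0445
```

>>> {"fn": "drive_tool", "kwargs": {
  "series": [
    [0,0,0.01,0,0,0],
    [0,0,0,0,0,0]
  ]
}}

```text
clock: 23.5
eef_pos: [0.6099, -0.2744, 0.087]
ee_rot: [-0.0, 0.0, 1.0, 0.0]
wrist_force: [-0.7, 0.9, -0.8]
finger_gap: 0.0447
```

>>> {"fn": "drive_tool", "kwargs": {
  "series": [
    [0,0.008,0.01,0,0,0],
    [0,0,0,0,0,0]
  ]
}}

```text
clock: 23.7
eef_pos: [0.6099, -0.2734, 0.086]
ee_rot: [-0.0, -0.0, 1.0, 0.0]
wrist_force: [0.3, 0.5, -0.6]
finger_gap: 0.0445
```

>>> {"fn": "drive_tool", "kwargs": {
  "series": [
    [0,0,0.01,0,0,0],
    [0,0,0,0,0,0]
  ]
}}

```text
clock: 23.9
eef_pos: [0.6099, -0.2735, 0.085]
ee_rot: [-0.0, -0.0, 1.0, 0.0]
wrist_force: [0.2, 0.1, -0.4]
finger_gap: 0.0444
```

>>> {"fn": "drive_tool", "kwargs": {
  "series": [
    [0,0,0.01,0,0,0],
    [0,0,0,0,0,0]
  ]
}}

```text
clock: 24.1
eef_pos: [0.6101, -0.2737, 0.0845]
ee_rot: [0.0, -0.0, 1.0, -0.0]
wrist_force: [-0.4, -0.0, 1.8]
finger_gap: 0.0445
```

>>> {"fn": "drive_tool", "kwargs": {
  "series": [
    [0,0,0.003,0,0,0],
    [0,0,0,0,0,0],
    [0,0,0,0,0,0],
    [0,0,0,0,0,0],
    [0,0,0,0,0,0],
    [0,0,0,0,0,0]
  ],
  "jaw": -1
}}

```text
clock: 24.7
eef_pos: [0.61, -0.2736, 0.0839]
ee_rot: [0.0, -0.0, 1.0, 0.0]
wrist_force: [0.3, 0.4, 0.3]
finger_gap: 0.0856
```

>>> {"fn": "drive_tool", "kwargs": {
  "series": [
    [0,0,-0.2,0,0,0],
    [0,0,-0.4,0,0,0],
    [0,0,-0.4,0,0,0],
    [0.02,0.3,0,0,0,0],
    [0.03,0.45,0,0,0,0],
    [0.03,0.45,0,0,0,0],
    [0.03,0.45,0,0,0,0],
    [0.03,0.45,0,0,0,0]
  ]
}}

```text
clock: 25.5
eef_pos: [0.5956, -0.062, 0.1841]
ee_rot: [0.0, 0.0, 1.0, 0.0]
wrist_force: [1.4, 1.0, -1.0]
finger_gap: 0.0857
```

>>> {"fn": "drive_tool", "kwargs": {
  "series": [
    [0.03,0.45,0,0,0,0],
    [0.03,0.45,0,0,0,0],
    [0.03,0.4,0,0,0,0],
    [0.02,0.3,0,0,0,0],
    [0,0,0,0,0,0],
    [0,0,0,0,0,0]
  ]
}}

```text
clock: 26.1
eef_pos: [0.5848, 0.0967, 0.1839]
ee_rot: [0.0, -0.001, 1.0, -0.0]
wrist_force: [0.9, -0.3, 0.1]
finger_gap: 0.0854
```

```bash
python3 -c "
from h import *
c,K,E=shot('wrist','w9')
np.savez('w9.npz',K=K,E=E);go(.5855,.098,.034)"
```

```text
tool delta [-0.005  0.022  1.499] tcp [0.585  0.0959 0.1839]
```

View pics/w9.png

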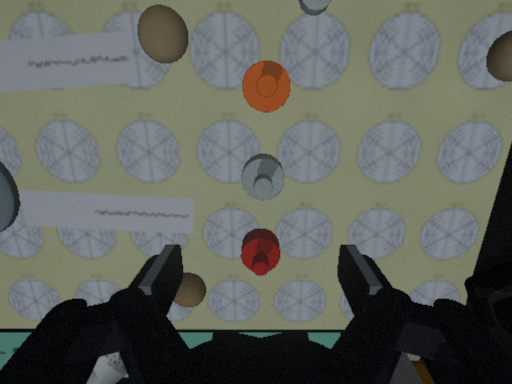

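```bash
python3 -c "
from h import *
w=np.load('w9.npz');v=np.load('w8.npz')
print(onz((262.5,186.5),w['K'],w['E'],.058),meet(ray((262.5,186.5),w['K'],w['E']),ray((431,168),v['K'],v['E'])))"
```

```text
[0.58723753 0.10018357 0.058     ] (array([0.58720007, 0.10009155, 0.05442184]), np.float64(0.0011165561394841557))
```

>>> {"fn": "drive_tool", "kwargs": {
  "series": [
    [-0.015,0.027,0.25,0,0,0],
    [0,0,0.4,0,0,0],
    [0,0,0.4,0,0,0],
    [0,0,0.3,0,0,0],
    [0,0,0.1,0,0,0],
    [0,0,0,0,0,0],
    [0,0,0,0,0,0]
  ],
  "jaw": -0.2
}}

```text
clock: 26.85
eef_pos: [0.5879, 0.0984, 0.0402]
ee_rot: [0.001, 0.0, 1.0, 0.0]
wrist_force: [0.4, -0.4, 0.4]
finger_gap: 0.0515
```

>>> {"fn": "drive_tool", "kwargs": {
  "series": [
    [0,0,0,0,0,0]
  ]
}}

```text
clock: 26.95
eef_pos: [0.5882, 0.0988, 0.0409]
ee_rot: [0.002, 0.0, 1.0, 0.0]
wrist_force: [-0.2, 0.7, -0.0]
finger_gap: 0.0507
```

>>> {"fn": "drive_tool", "kwargs": {
  "series": [
    [0.01,0,0.04,0,0,0],
    [0,0,0,0,0,0],
    [0,0,0,0,0,0]
  ]
}}

```text
clock: 27.25
eef_pos: [0.5855, 0.0992, 0.0353]
ee_rot: [0.0, -0.0, 1.0, 0.0]
wrist_force: [0.5, 0.3, -0.6]
finger_gap: 0.0513
```

>>> {"fn": "drive_tool", "kwargs": {
  "series": [
    [0,0,0,0,0,0],
    [0,0,0,0,0,0],
    [0,0,0,0,0,0],
    [0,0,0,0,0,0],
    [0,0,0,0,0,0],
    [0,0,0,0,0,0],
    [0,0,0,0,0,0]
  ],
  "jaw": 1,
  "newtons": 60
}}

```text
clock: 27.95
eef_pos: [0.5855, 0.0994, 0.0352]
ee_rot: [0.0, 0.0, 1.0, 0.0]
wrist_force: [-1.4, 3.3, 3.5]
finger_gap: 0.0176
```

>>> {"fn": "drive_tool", "kwargs": {
  "series": [
    [0,0,-0.05,0,0,0],
    [0,0,-0.15,0,0,0],
    [0,0,-0.3,0,0,0],
    [0,0,-0.4,0,0,0],
    [0,0,-0.4,0,0,0],
    [0,0,-0.2,0,0,0],
    [0,0,0,0,0,0],
    [0,0,0,0,0,0]
  ]
}}

```text
clock: 28.75
eef_pos: [0.5844, 0.0987, 0.1836]
ee_rot: [-0.001, 0.0, 1.0, -0.0]
wrist_force: [-0.5, -0.3, -4.7]
finger_gap: 0.018
```

```bash
python3 -c "
from h import *
c,K,E=shot('wrist','w10')
np.savez('w10.npz',K=K,E=E);go(.61,-.2735,.18)"
```

```text
tool delta [-0.262 -3.722  0.027] tcp [0.5838 0.0987 0.1826]
```

View pics/w10.png

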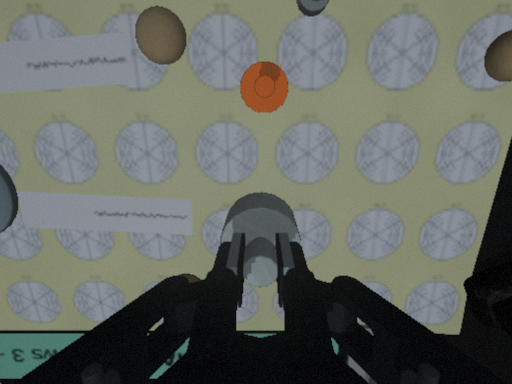

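```bash
python3 -c "
from h import *
w=np.load('w10.npz')
print('near base',onz((260,192),w['K'],w['E'],.1477),'knob',onz((261,275),w['K'],w['E'],.2057))"
```

```text
near base [0.56240204 0.09963136 0.1477    ] knob [0.58849819 0.10017517 0.2057    ]
```

>>> {"fn": "drive_tool", "kwargs": {
  "series": [
    [-0.02,-0.2,0,0,0,0],
    [-0.03,-0.35,0,0,0,0],
    [-0.03,-0.42,0,0,0,0],
    [-0.03,-0.42,0,0,0,0],
    [-0.03,-0.42,0,0,0,0],
    [-0.03,-0.42,0,0,0,0],
    [-0.03,-0.42,0,0,0,0],
    [-0.03,-0.42,0,0,0,0]
  ]
}}

```text
clock: 29.6
eef_pos: [0.6069, -0.2091, 0.1817]
ee_rot: [-0.003, 0.0, 1.0, 0.001]
wrist_force: [0.6, 0.1, -4.7]
finger_gap: 0.0178
```

>>> {"fn": "drive_tool", "kwargs": {
  "series": [
    [-0.02,-0.35,0,0,0,0],
    [-0.01,-0.2,0,0,0,0],
    [0,-0.09,0,0,0,0],
    [0,0,0,0,0,0],
    [0,0,0,0,0,0],
    [0,0,0,0,0,0]
  ]
}}

```text
clock: 30.2
eef_pos: [0.6114, -0.2699, 0.1849]
ee_rot: [-0.0, -0.001, 1.0, 0.001]
wrist_force: [0.5, -0.2, -4.2]
finger_gap: 0.0182
```

```bash
python3 -c "
from h import *
c,K,E=shot('wrist','w11')
shot('top','top11')
np.savez('w11.npz',K=K,E=E);go(.61,-.2735,.1472)"
```

```text
tool delta [ 0.016 -0.032  0.38 ] tcp [ 0.6116 -0.2703  0.1852]
```

>>> {"fn": "drive_tool", "kwargs": {
  "series": [
    [0.02,-0.015,0.05,0,0,0],
    [0.02,-0.015,0.1,0,0,0],
    [0,0,0.1,0,0,0],
    [0,0,0.05,0,0,0],
    [0,0,0,0,0,0],
    [0,0,0,0,0,0]
  ]
}}

```text
clock: 30.9
eef_pos: [0.6075, -0.275, 0.1546]
ee_rot: [-0.0, 0.0, 1.0, 0.0]
wrist_force: [0.1, 0.2, -3.0]
finger_gap: 0.0175
```

>>> {"fn": "drive_tool", "kwargs": {
  "series": [
    [0,0,0.02,0,0,0],
    [0,0,0,0,0,0]
  ]
}}

```text
clock: 31.1
eef_pos: [0.6076, -0.275, 0.153]
ee_rot: [0.0, -0.0, 1.0, -0.0]
wrist_force: [-0.4, 0.7, -3.8]
finger_gap: 0.0178
```

```bash
python3 -c "
from h import *
a,_,_=shot('wrist');b,_,_=shot('scene')
cv2.imwrite('pics/c12.png',np.hstack([cv2.resize(a[150:350,150:370],(400,364)),cv2.resize(b[90:200,250:370],(400,364))])[:,:,::-1])
go(.607,-.2735,.1472)"
```

```text
tool delta [0.006 0.015 0.059] tcp [ 0.6076 -0.275   0.1531]
```

View pics/c12.png

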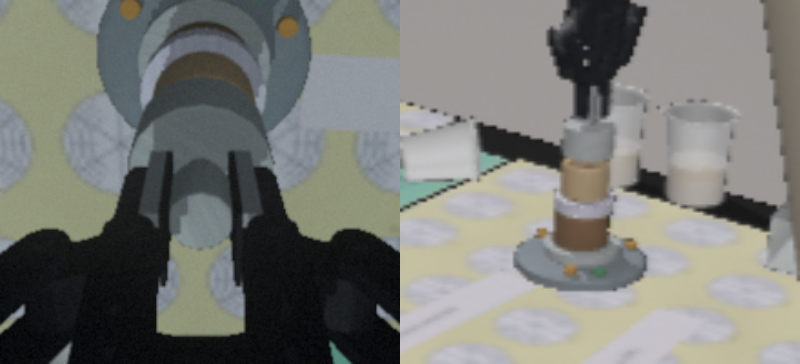

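>>> {"fn": "drive_tool", "kwargs": {
  "series": [
    [0,0.01,0.02,0,0,0],
    [0,0,0.02,0,0,0],
    [0,0,0,0,0,0]
  ]
}}

```text
clock: 31.5
eef_pos: [0.6072, -0.2737, 0.1485]
ee_rot: [-0.0, -0.0, 1.0, 0.0]
wrist_force: [-0.9, 0.3, -4.3]
finger_gap: 0.0181
```

>>> {"fn": "drive_tool", "kwargs": {
  "series": [
    [0,0,0.01,0,0,0],
    [0,0,0,0,0,0]
  ]
}}

```text
clock: 31.7
eef_pos: [0.6074, -0.2739, 0.1478]
ee_rot: [-0.0, -0.0, 1.0, 0.0]
wrist_force: [0.1, -0.1, -3.3]
finger_gap: 0.0175
```

>>> {"fn": "drive_tool", "kwargs": {
  "series": [
    [0,0,0.01,0,0,0],
    [0,0,0,0,0,0]
  ]
}}

```text
clock: 31.9
eef_pos: [0.6077, -0.274, 0.1472]
ee_rot: [0.0, -0.0, 1.0, -0.0]
wrist_force: [-0.2, -0.5, -2.3]
finger_gap: 0.0174
```

>>> {"fn": "drive_tool", "kwargs": {
  "series": [
    [0,0,0.008,0,0,0],
    [0,0,0,0,0,0]
  ]
}}

```text
clock: 32.1
eef_pos: [0.6079, -0.2741, 0.1472]
ee_rot: [0.001, -0.0, 1.0, -0.0]
wrist_force: [-0.8, 0.5, 1.7]
finger_gap: 0.0178
```

>>> {"fn": "drive_tool", "kwargs": {
  "series": [
    [0,0,0,0,0,0],
    [0,0,0,0,0,0],
    [0,0,0,0,0,0],
    [0,0,0,0,0,0],
    [0,0,0,0,0,0]
  ],
  "jaw": -0.3
}}

```text
clock: 32.6
eef_pos: [0.6075, -0.2739, 0.1461]
ee_rot: [0.0, -0.0, 1.0, 0.0]
wrist_force: [0.7, -0.3, -0.4]
finger_gap: 0.0556
```

>>> {"fn": "drive_tool", "kwargs": {
  "series": [
    [0,0,-0.1,0,0,0],
    [0,0,-0.3,0,0,0],
    [0,0,-0.4,0,0,0],
    [0,0,-0.3,0,0,0],
    [0.3,0,0,0,0,0],
    [0.3,0,0,0,0,0],
    [0.2,0,0,0,0,0],
    [0,0,0,0,0,0]
  ]
}}

```text
clock: 33.4
eef_pos: [0.5253, -0.2738, 0.2576]
ee_rot: [-0.0, 0.001, 1.0, -0.0]
wrist_force: [0.5, 0.9, -0.2]
finger_gap: 0.0553
```

```bash
python3 -c "
from h import *
t,_,_=shot('top');b,_,_=shot('scene')
cv2.imwrite('pics/c13.png',np.hstack([cv2.resize(t[100:280,130:420],(400,364)),cv2.resize(b[90:200,250:370],(400,364))])[:,:,::-1])"
```

```text
(no output)
```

View pics/c13.png

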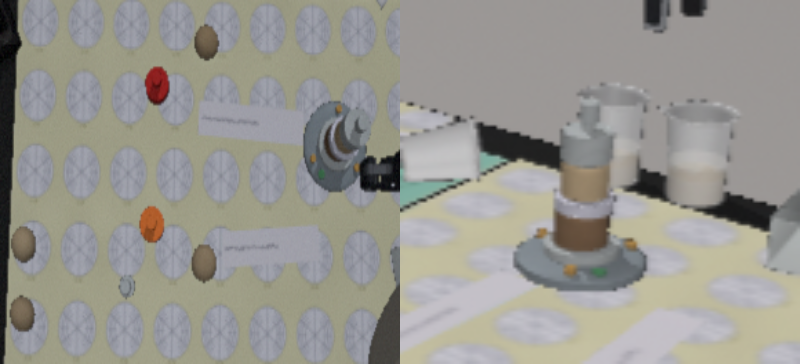

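The stack stands upright and the gripper is clear of it. The dough balls and the small weight have not moved.

```bash
python3 -c "
from h import *
print(finish_job(),state()['clock'])"
```

```text
the job is handed in; nothing more can be done
the job is handed in; nothing more can be done
```

I built the stack on the platen in the required order: wide cake, disc, narrow cake, large steel weight. I handed the job in at about 33 s of the 112 s allowed.

- **Setting down:** I lowered each piece in steps of about 1 mm until the wrist force showed contact, then released it. The contact heights put the tops at about 26, 62, 76 and 112 mm, which agrees with the sizes given.
- **Centring:** The gripper released the cakes and the disc within about 1 mm of the same point. I shifted it 2–3 mm for the weight because the weight sat slightly off centre in the grip. I did not measure the centring of the finished stack separately.
- **Last check:** The final top and scene pictures showed the stack upright with the gripper clear of it. The small weight and the dough balls looked unmoved by eye.
- **Disagreements:** Two-view heights for the cakes, disc and platen were off from the given sizes, by 14 mm for the wide cake and by 1–8 mm for the others. I relied on the contact heights instead. The finger opening also read 2–4 mm less than the true widths.

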